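Interlock three angle plates into a level pile

TASK

Stack the three L-shaped angle plates in alternating directions on the grey one, leaving the grey plate within 15 mm of where it lies: first the blue plate, lip up and turned end for end, then the yellow plate (tip it down from standing), lip up and turned back the same way as the grey. Push each plate home so that its plain end butts tight against the lip of the plate right beneath it, still tight when you finish, with the sides in line and the pile level. Do not knock the brown tape roll away.

Things in the scene. Friction and masses are not known exactly. Their poses are not given: they have to be found in the camera images.
- grey_plate (a point): Grey L-shaped metal angle plate, 0.6 kg: a flat foot 120 long x 56 wide x 16 thick; over the last 20 of one end, full width, a lip stands 15 above the foot (31 thick there). Lies loose on the table, lip up. This point: middle of the foot slab, 60 from each end, half-way up its 16. x runs along the plate away from the lip, y across, z out of the foot on the lip's side.
- grey_lip (a point): Middle of the grey plate's lip: 50 from the foot's middle towards the lip end (x = -50, z = +15.5 from its plate point). Axes as the plate point.
- blue_plate (a point): Blue angle plate, same shape, size, weight, point and axes as the grey. Lies loose on the table, lip up. Turned end for end on the grey foot and butted on the grey lip, its point is 20 from the grey one along grey x and 16 above it; its lip then overhangs the grey plate's plain end by 20.
- blue_lip (a point): Middle of the blue plate's lip: 50 from the foot's middle towards the lip end (x = -50, z = +15.5 from its plate point). Axes as the plate point.
- yellow_plate (a point): Yellow angle plate, same shape, size, weight, point and axes as the grey. At first it stands on its lip end, 120 tall, x up, lip side towards the robot. Pushed near the top from the lip side it passes its balance after about 12 degrees and falls on its back, lip up. Butted on the blue lip its point is 20 from the blue one along blue x and 16 above it: over the grey one.
- yellow_lip (a point): Middle of the yellow plate's lip: 50 from the foot's middle towards the lip end (x = -50, z = +15.5 from its plate point). Axes as the plate point.
- angle_grey: The grey plate as a body; origin at the middle of the foot's underside, axes as its plate point. Every plate weighs 0.6 kg give or take a fifth; its centre of mass lies 7 from the foot's middle towards the lip.
- angle_blue: The blue plate as a body; origin at the middle of the foot's underside, axes as its plate point. Plates slide on one another with friction about 0.6: sliding the top plate takes 2 to 5 N; about 1.5 to 2 times that drags the plate beneath along too and opens its joint.
- angle_yellow: The yellow plate as a body; origin off the plate (60 behind the foot's underside, level with the lip end), z along the plate away from the lip: use its plate point instead.
- tape_mid (a point): Middle of a roll of brown tape lying flat, 100 across and 48 high, loose, a bystander near the far left end of the table.

How it is judged:
By the outcome, as a careful person would: the job done as asked, in the order asked, and still so for the second after the job is handed in, with the robot touching nothing.
It also fails if it takes over 72 s, if anything falls off the work surface, if the arm or the gripper's body presses on something with over 40 N, if the wrist force passes 120 N, or if a joint passes its speed limit or range.

ROBOT

A 6-joint arm with a two-finger parallel gripper is mounted at the origin on a cart in front of the work surface, level with it; the furniture and walls round the work are solid. World frame = base frame: x ahead of the robot, y to its left, z up, the work surface at z = 0. Lengths are in m, angles in degrees, forces in N, time in s.
With the tool pointing down it reaches from about 0.35 to 0.875 m from the base axis. Payload 4.2 kg.
Tool frame: the origin (TCP) lies on the centre line of the jaws, within the pads' length; the fingertips stand 19 mm ahead of it and the grasp point (between the pads) is the TCP; z points along the fingers, y is the line along which they close (so a half turn about z gives the same grasp; the last joint's range is limited). The gripper opens to 87 mm and grips with 3 to 60 N. Pads are 19 mm wide; open, the fingers measure 117 mm over their backs; the gripper's body (75 mm by 190 mm) begins 51 mm behind the grasp point.
Start: joints at [80.134, 22.042, 0.453, 0, -68.411, -14.817], TCP at [0.261, 0.568, 0.242] pointing down, gripper open.
Joint ranges: [-179.83, 179.83], [-69.29, 118.12], [-61.27, 80.66], [-181.25, 117.63], [-171.15, -9.14], [-177.46, 177.46]. Speed limits (degrees/s): [159.86, 159.86, 180, 180, 180, 180].

INTERFACE

Orientations are given as a 3x3 rotation matrix whose columns are the frame's x, y, z axes.
In Python, from station import sense, capture, finish_job, search_frame, masks_of gives the robot as it stands.
- The arm moves only by the tool drive_tool, never from a script. Its argument "rows" is a list of rows, each a list of 7 numbers: the opening in per cent of the stroke, from 0 (shut) to 100 (fully open), then the shift along the world's x, y, z in mm, then the turn, a rotation vector about the world's x, y, z in rad. In form: [[fingers, dx, dy, dz, wx, wy, wz], ...]. A call has 1 to 5 rows; each row shifts and turns the commanded pose from where the row before left it; what a row does not reach is not made up. A row lasts 1/12 s, in which the tool goes at most 41.7 mm and 7.16 degrees, less where a joint would pass 70% of its speed; a pose out of reach is approached as far as the arm can. A call is refused whole if a number of a shift passes 41.7 or a number of a turn 0.125, either way. A call with a gripper value outside its range is refused whole. The fingers move at their own pace and stop on an object; the grip force is fixed at half the most. Time passes only in rows, so rows that do not move let the fingers close. It gives the time, the measured TCP pose, the force, the opening and the grip force at its end, in the units of the state.
- sense(): the state, without advancing time (a new reading comes with each control period).
- capture(name): name is "side" or "top"; returns a dict with "frame" (420x560x3 uint8, red, green, blue), "z_map" (420x560 float32, m along the optical axis (not along the pixel's ray), 0 where there is no reading), "fx", "fy", "cx", "cy" (pixels), "distortion" ([k1, k2, p1, p2, k3] as OpenCV has them; the pictures are not rectified), "R" (3x3) and "t" (3): a world point X has camera coordinates R X + t. Camera axes: x right, y down, z forward; pixel columns grow to the right and rows downward; lengths in m; the calibration is good to about 2 mm. A picture is of the moment at which its call begins.
- finish_job(): hands the job in; it is judged then, once.
Trained networks look in a picture, given as the dict that the camera call returned (one of the last four; its "shot" number tells which), for a name from the list of things; names that differ only in an ending like _2 or _b are one class to them, and where a whole thing is asked for, a point or a joint stands for the part that bears it (a point fixed in the world has none). Each returns a list of dicts, best first, with "p" (0 to 1); they miss things now and then, are a little off and sometimes report something else, mostly with a low value. They report only what shows in the picture. A call takes as long as a camera call.
- search_frame(label, picture): "xy" ([column, row] in pixels, amid what is visible of it).
- masks_of(label, picture): "region" (420x560 bool, what is visible of it) and "xy" ([column, row] in pixels, amid what is visible of it).
The state is a dict: "time_s": time; "joints": joint angles; "joint_velocities": joint speeds; "effort": joint torques, N m; "tcp_pos": TCP position; "ee_rot": TCP orientation; "wrist_force": force on the tool from outside, world axes, zero at the start; "moment": the same for the moment, N m; "gripper_width": opening from 0.0 (shut) to 1.0 (fully open); "gripper_force": force on a finger pad.
Only numpy, scipy, OpenCV 4.12 (cv2) and the standard library are available. Lean on these libraries where they do the work, as an engineer would, in place of code of your own. Each camera call takes 0.05 s, during which the arm holds its last target. There are 200 camera calls.

## Working session

There is one attempt and no reset: what is moved stays moved. The work goes in short steps, Python scripts to look and compute and a tool call to move; the robot and the scene stay as the last step left them, time stands still between calls to the robot, and variables do not carry over. Pictures are saved under pics/ and viewed, at most 10 in all, crops included, and the job is handed in when it is done.

Besides the shell and the picture viewer there is one more tool, called after "Emit:" in YAML: its name, and indented under it one key for each argument. drive_tool: Moves the arm, as the interface text tells. Its arguments: {"type":"object","properties":{"rows":{"type":"array"}},"required":["rows"]}

```bash
ls; mkdir -p pics; cat > h.py <<'E'
import numpy as np, cv2
from station import sense, capture, finish_job, search_frame, masks_of
def cloud(c):
    K=np.array([[c['fx'],0,c['cx']],[0,c['fy'],c['cy']],[0,0,1.]])
    v,u=np.mgrid[0:420,0:560]
    p=cv2.undistortPoints(np.stack([u,v],-1).reshape(-1,1,2).astype(float),K,np.array(c['distortion'],float)).reshape(420,560,2)
    z=c['z_map'][...,None]
    X=np.concatenate([p*z,z],-1)
    W=(X-np.array(c['t']))@np.array(c['R'])
    W[c['z_map']<=0]=np.nan
    return W
def pts(label,c,W=None):
    W=cloud(c) if W is None else W
    m=masks_of(label,c)
    if not m: return None
    r=cv2.erode(m[0]['region'].astype(np.uint8),np.ones((3,3)))>0
    q=W[r]; return m[0]['p'],m[0]['xy'],q[~np.isnan(q[:,0])]
def save(c,n): cv2.imwrite('pics/'+n+'.png',cv2.cvtColor(c['frame'],cv2.COLOR_RGB2BGR))
def rect(q,lo,hi):
    s=q[(q[:,2]>lo)&(q[:,2]<hi)]
    if len(s)<10: return None
    (a,b),(w,h),an=cv2.minAreaRect((s[:,:2]*1000).astype(np.float32))
    return len(s),np.round([a,b,w,h,an],1),np.round(np.median(s[:,2])*1000,1)
E
cat > a.py <<'E'
from h import *
s=sense();print(s['time_s'],s['tcp_pos'],np.round(s['ee_rot'],3),s['gripper_width'])
t=capture('top');d=capture('side');save(t,'top0');save(d,'side0')
cv2.imwrite('pics/both0.png',cv2.cvtColor(np.hstack([cv2.resize(x['frame'],(400,300)) for x in(t,d)]),cv2.COLOR_RGB2BGR))
for c,n in((t,'top'),(d,'side')):
    W=cloud(c);print(n,'cam at',np.round(-np.array(c['R']).T@c['t'],3),np.round(c['R'],2).tolist())
    for l in['angle_grey','angle_blue','angle_yellow','tape_mid']:
        r=pts(l,c,W)
        if r is None: print(l,None);continue
        p,xy,q=r
        print(l,round(p,2),np.round(xy),'all',rect(q,-.01,.2),'foot',rect(q,.011,.021),'lip',rect(q,.026,.036),'hi',rect(q,.1,.14), np.round(np.percentile(q,[2,98],axis=0)*1000).tolist())
E
python3 a.py
```

```text
pics
0.0 [0.26074102 0.56737654 0.24044524] [[ 0.909 -0.418 -0.001]
 [-0.418 -0.909 -0.002]
 [ 0.     0.002 -1.   ]] 1.0043688622793576
top cam at [ 0.467 -0.118  0.984] [[-0.02, -1.0, 0.01], [-1.0, 0.02, -0.09], [0.09, -0.01, -1.0]]
angle_grey 0.71 [293. 219.] all (1023, array([ 536.2, -158.9,  116.3,   54. ,   63.7]), np.float64(16.3)) foot (866, array([ 540.2, -150.7,   98.1,   54. ,   63.7]), np.float64(15.9)) lip (152, array([ 514.6, -202.8,   18.1,   49.4,   64.1]), np.float64(31.0)) hi None [[498.0, -210.0, 13.0], [577.0, -107.0, 33.0]]
angle_blue 0.64 [293. 218.] all (948, array([ 537.4, -158.7,  111.9,   49.9,   62.9]), np.float64(16.4)) foot (803, array([ 541. , -151.8,   96.7,   49. ,   64. ]), np.float64(15.9)) lip (140, array([ 515.3, -201.6,   15.2,   49.6,   64.1]), np.float64(31.0)) hi None [[499.0, -210.0, 13.0], [574.0, -107.0, 33.0]]
angle_yellow 0.61 [366. 303.] all (312, array([ 340.2, -312. ,   53.1,   28.5,   71.2]), np.float64(117.7)) foot (45, array([ 329.5, -308.8,   51. ,    9.7,   63.3]), np.float64(19.4)) lip None hi (187, array([ 345.6, -314.2,   52.4,  
[... 763 characters left out ...]
[696.0, 101.0, 32.0]]
angle_yellow 0.95 [357. 188.] all (297, array([ 335. , -302.3,   52.6,   26.4,   58. ]), np.float64(55.1)) foot (54, array([ 333.9, -302.5,   50.8,   25.1,   57.4]), np.float64(19.2)) lip (22, array([ 344.3, -296. ,   28.8,   10.9,   46.8]), np.float64(30.7)) hi (53, array([ 346.7, -300.6,   36.4,   11.7,   73.7]), np.float64(111.8)) [[329.0, -318.0, 8.0], [357.0, -282.0, 121.0]]
tape_mid 0.67 [148. 280.] all (2073, array([779.3, 150.5,  93.4,  98.6,  25.9]), np.float64(33.7)) foot (329, array([780.8, 157.2,  87.1,  89.7,  49.7]), np.float64(16.2)) lip (375, array([780.8, 157.2,  88. ,  90.3,  48.3]), np.float64(31.1)) hi None [[732.0, 109.0, 4.0], [820.0, 198.0, 49.0]]
```

View pics/both0.png

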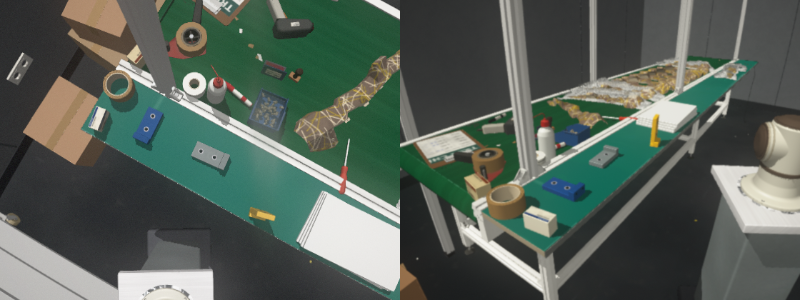

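The picture shows the narrow bench running diagonally. The tape roll is at (118,85), blue at (148,125), grey at (210,155), and yellow stands at (262,214), with the paper stack to its right. A post stands beside blue at (168,90). Next I'll map obstacle heights and refine the poses.

```bash
cat > b.py <<'E'
from h import *
t=capture('top');d=capture('side')
W=np.concatenate([cloud(t).reshape(-1,3),cloud(d).reshape(-1,3)]);W=W[~np.isnan(W[:,0])]
a=np.radians(63.5);e=np.array([np.cos(a),np.sin(a)]);n=np.array([np.sin(a),-np.cos(a)]) # along table left, across away
o=np.array([.540,-.155])
u=(W[:,:2]-o)@e;v=(W[:,:2]-o)@n
print('max heights mm; rows across(away +), cols along left+ (25mm)')
us=np.arange(-.45,.45,.03)
print('      '+' '.join(f'{int(x*1000):4d}' for x in us))
for vv in np.arange(.27,-.25,-.03):
    r=[]
    for uu in us:
        k=(abs(u-uu)<.015)&(abs(v-vv)<.015)
        r.append(f'{int(np.clip(np.percentile(W[k,2],97)*1000,-999,999)):4d}' if k.sum()>2 else '   .')
    print(f'{int(vv*1000):5d} '+' '.join(r))
W=cloud(t)
hsv=cv2.cvtColor(t['frame'],cv2.COLOR_RGB2HSV)
for nme,c,r in(('blue',t,None),('blue',d,None),('grey',t,None),('grey',d,None)):
    W=cloud(c);cen=np.array([.643,.055] if nme=='blue' else [.537,-.157])
    m=(np.linalg.norm(W[...,:2]-cen,axis=-1)<.085)&(W[...,2]>.008)&(W[...,2]<.04)
    q=W[m];L=q[q[:,2]>.025];
    # top-face rect only
    F=q[(q[:,2]>.012)]
    print(nme,'cam',c is t,rect(F,0,.1),'lip',rect(L,0,.1), np.round(L[:,:2].mean(0)*1000,1))
E
python3 b.py
```

```text
max heights mm; rows across(away +), cols along left+ (25mm)
      -450 -420 -390 -360 -330 -300 -270 -240 -210 -180 -150 -120  -90  -60  -30    0   29   59   89  119  149  179  209  239  269  299  329  359  389  419  449
  270  -18   -7  -18   24   42   42   30   10  -18   26   20    5    8   24  -18  -18   -5   -5  -18  -18  -19  -19  -19  -17  -17   32   30   39   38  -30    .
  240  -18   -3    1   27   49   54   47   23  -18   40   31   13    0   40   -2   -2   -1   99  154   95   32   26  -19  -19  -19  -19   40   40   40  -29    .
  210   -3   -3   -2   18   42   58   56   26  -19   41   30    4   11   41   -8  -19  100  157  159   32   32   32  -19  -19  -20  -19  -22   41   40  -28    .
  180   -2  -18  -18    2   28   48   46   27  -18   41   41   41   41   41  -19  -18   86  133  121   31   32   32   51 -561    .    6    8   40   39    8    .
  150    4  -18  -18  -19  -17   19  -17   -2    6    7    8   36   38   32    7    8    7    8    7   25   31   31  521  504   36    7    6    6    5    5    .
  120    8    8    7    7    7    8    7    7    7    7    6    6    6   
[... 2019 characters left out ...]

blue cam True (1130, array([645.3,  49.4,  56.5, 120.5,  63.4]), np.float64(16.3)) lip (197, array([600.4,  71.7,  56.3,  19.9,  63.5]), np.float64(30.8)) [600.1  71.5]
blue cam False (977, array([646. ,  51.4,  58.3, 122.5,  63.2]), np.float64(16.5)) lip (201, array([600.6,  73.6,  56.8,  21.8,  62.4]), np.float64(30.6)) [600.3  76.9]
grey cam True (1156, array([ 537.4, -159.1,  119.9,   55.9,   64.2]), np.float64(16.3)) lip (200, array([ 515.6, -204.1,   20.1,   55.8,   64.5]), np.float64(30.5)) [ 515.7 -203.9]
grey cam False (623, array([ 537.8, -156.6,  120.1,   58.3,   64.3]), np.float64(16.6)) lip (106, array([ 515.6, -200.8,   21.3,   56.7,   64.3]), np.float64(30.7)) [ 515.  -198.5]
```

Emit:
drive_tool:
  rows:
    - [100,23.7,-32.1,0,0,0,-0.033]
    - [100,23.7,-32.1,0,0,0,0]
    - [100,23.7,-32.1,0,0,0,0]
    - [100,23.7,-32.1,0,0,0,0]
    - [100,23.7,-32.1,0,0,0,0]

```text
time_s: 1.02
tcp_pos: [0.3802, 0.4058, 0.2418]
ee_rot: [[0.895, -0.447, 0.0], [-0.447, -0.895, 0.0], [0.0, -0.0, -1.0]]
wrist_force: [-0.2, 0.7, -0.2]
gripper_width: 0.999
gripper_force: 0.0
```

Emit:
drive_tool:
  rows:
    - [100,23.7,-32.1,0,0,0,0]
    - [100,23.7,-32.1,0,0,0,0]
    - [100,23.7,-32.1,0,0,0,0]
    - [100,23.7,-32.1,0,0,0,0]
    - [100,23.7,-32.1,0,0,0,0]

```text
time_s: 1.43
tcp_pos: [0.4988, 0.2452, 0.2419]
ee_rot: [[0.894, -0.447, 0.001], [-0.447, -0.894, 0.0], [0.0, -0.001, -1.0]]
wrist_force: [1.3, 0.7, -0.2]
gripper_width: 1.002
gripper_force: 0.0
```

Emit:
drive_tool:
  rows:
    - [100,23.7,-32.1,0,0,0,0]
    - [100,23.7,-32.1,0,0,0,0]
    - [100,23.7,-32.1,0,0,0,0]
    - [100,23.7,-32.1,0,0,0,0]
    - [100,23.7,-32.1,0,0,0,0]

```text
time_s: 1.85
tcp_pos: [0.6174, 0.0846, 0.2418]
ee_rot: [[0.894, -0.447, 0.0], [-0.447, -0.894, 0.0], [0.0, -0.0, -1.0]]
wrist_force: [0.2, 0.6, -0.2]
gripper_width: 1.0
gripper_force: 0.0
```

Emit:
drive_tool:
  rows:
    - [100,23.7,-32.1,0,0,0,0]
    - [100,0,0,-40,0,0,0]
    - [100,0,0,-40,0,0,0]
    - [100,0,0,-20,0,0,0]
    - [100,0,0,0,0,0,0]

```text
time_s: 2.27
tcp_pos: [0.6367, 0.053, 0.1353]
ee_rot: [[0.893, -0.449, -0.012], [-0.449, -0.893, -0.002], [-0.01, 0.007, -1.0]]
wrist_force: [-1.4, -0.6, 0.1]
gripper_width: 1.003
gripper_force: 0.0
```

Emit:
drive_tool:
  rows:
    - [100,0,0,-40,0,0,0]
    - [100,0,0,-40,0,0,0]
    - [100,0,0,-25,0,0,0]
    - [100,0,0,-13,0,0,0]
    - [100,0,0,0,0,0,0]

```text
time_s: 2.68
tcp_pos: [0.6395, 0.0543, 0.0217]
ee_rot: [[0.895, -0.447, -0.003], [-0.447, -0.895, -0.001], [-0.002, 0.003, -1.0]]
wrist_force: [0.0, 0.3, 1.2]
gripper_width: 0.995
gripper_force: 0.0
```

Emit:
drive_tool:
  rows:
    - [60,0,0,0,0,0,0]
    - [50,0,0,0,0,0,0]
    - [40,0,0,0,0,0,0]
    - [30,0,0,0,0,0,0]
    - [30,0,0,0,0,0,0]

```text
time_s: 3.1
tcp_pos: [0.6407, 0.0544, 0.025]
ee_rot: [[0.894, -0.447, 0.002], [-0.447, -0.894, 0.0], [0.001, -0.001, -1.0]]
wrist_force: [-1.1, -5.0, 3.2]
gripper_width: 0.709
gripper_force: 2.4
```

Emit:
drive_tool:
  rows:
    - [0,0,0,0,0,0,0]
    - [0,0,0,0,0,0,0]
    - [0,0,0,0,0,0,0]
    - [0,0,0,0,0,0,0]
    - [0,0,0,0,0,0,0]

```text
time_s: 3.52
tcp_pos: [0.6398, 0.0534, 0.0246]
ee_rot: [[0.894, -0.447, -0.001], [-0.447, -0.894, -0.001], [-0.0, 0.001, -1.0]]
wrist_force: [-1.7, -2.7, 5.5]
gripper_width: 0.641
gripper_force: 30.0
```

Emit:
drive_tool:
  rows:
    - [0,0,0,10,0,0,0]
    - [0,0,0,25,0,0,0]
    - [0,0,0,35,0,0,0]
    - [0,0,0,10,0,0,0]
    - [0,0,0,0,0,0,0]

```text
time_s: 3.93
tcp_pos: [0.6424, 0.0553, 0.1069]
ee_rot: [[0.895, -0.447, 0.008], [-0.447, -0.895, 0.003], [0.006, -0.006, -1.0]]
wrist_force: [1.2, 0.1, -4.5]
gripper_width: 0.639
gripper_force: 30.0
```

```bash
cat > c.py <<'E'
from h import *
import sys
name=sys.argv[1]
s=sense();T=s['tcp_pos'];print(s['time_s'],T,np.round(s['ee_rot'],3).tolist(),s['wrist_force'],s['gripper_width'])
t=capture('top');d=capture('side')
cv2.imwrite(f'pics/{name}.png',cv2.cvtColor(np.hstack([cv2.resize(x['frame'][100:340,130:450],(400,300)) for x in(t,d)]),cv2.COLOR_RGB2BGR))
for c,n in((t,'top'),(d,'side')):
    W=cloud(c)
    for l in['angle_grey','angle_blue','angle_yellow']:
        r=pts(l,c,W)
        if r is None: continue
        p,xy,q=r;zt=np.percentile(q[:,2],[5,50,95])*1000
        print(n,l,round(p,2),np.round(xy),rect(q,-.02,.4),np.round(zt))
E
python3 c.py lift1
```

```text
3.9333 [0.64243668 0.05526897 0.10693321] [[0.895, -0.447, 0.008], [-0.447, -0.895, 0.003], [0.006, -0.006, -1.0]] [ 1.16335969  0.05693407 -4.53129902] 0.6392166651047817
top angle_grey 0.85 [292. 217.] (915, array([ 537.2, -158.7,  109.3,   50.8,   64.9]), np.float64(16.4)) [13. 16. 32.]
top angle_blue 0.73 [197. 175.] (403, array([646.9,  51.3,  52.9, 116. ,  62.5]), np.float64(101.8)) [ 96. 102. 115.]
top angle_yellow 0.92 [363. 302.] (306, array([ 340.7, -311.1,   50.6,   28.4,   73.1]), np.float64(116.8)) [ 19. 117. 122.]
side angle_grey 0.9 [285. 218.] (627, array([ 537.7, -153.1,  115.4,   55. ,   64.8]), np.float64(16.4)) [ 9. 16. 30.]
side angle_blue 0.85 [233. 230.] (719, array([646.4,  57.7,  53.2, 119.3,  62.5]), np.float64(96.1)) [ 87.  96. 111.]
side angle_yellow 0.62 [285. 218.] (620, array([ 537.3, -152.9,  115.4,   53.9,   64.8]), np.float64(16.5)) [ 9. 16. 31.]
```

Emit:
drive_tool:
  rows:
    - [0,-17.7,-36.6,0,0,0,0]
    - [0,-17.7,-36.6,0,0,0,0]
    - [0,-17.7,-36.6,0,0,0,-0.12]
    - [0,-2.74,-5.63,0,0,0,-0.12]
    - [0,-2.74,-5.63,0,0,0,-0.12]

```text
time_s: 4.75
tcp_pos: [0.58, -0.0689, 0.103]
ee_rot: [[0.673, -0.74, -0.002], [-0.74, -0.673, -0.0], [-0.001, 0.001, -1.0]]
wrist_force: [0.9, 0.2, -5.1]
gripper_width: 0.641
gripper_force: 30.0
```

Emit:
drive_tool:
  rows:
    - [0,-2.74,-5.63,0,0,0,-0.12]
    - [0,-2.74,-5.63,0,0,0,-0.12]
    - [0,-2.74,-5.63,0,0,0,-0.12]
    - [0,-2.74,-5.63,0,0,0,-0.12]
    - [0,-2.74,-5.63,0,0,0,-0.12]

```text
time_s: 5.17
tcp_pos: [0.5676, -0.0952, 0.1031]
ee_rot: [[0.141, -0.99, -0.001], [-0.99, -0.141, -0.0], [-0.0, 0.001, -1.0]]
wrist_force: [0.2, -1.1, -4.8]
gripper_width: 0.641
gripper_force: 30.0
```

Emit:
drive_tool:
  rows:
    - [0,-2.74,-5.63,0,0,0,-0.12]
    - [0,-2.74,-5.63,0,0,0,-0.12]
    - [0,-2.74,-5.63,0,0,0,-0.12]
    - [0,-2.74,-5.63,0,0,0,-0.12]
    - [0,-2.74,-5.63,0,0,0,-0.116]

```text
time_s: 5.58
tcp_pos: [0.5539, -0.1234, 0.1031]
ee_rot: [[-0.439, -0.898, -0.001], [-0.898, 0.439, -0.0], [0.0, 0.001, -1.0]]
wrist_force: [0.2, -0.1, -5.9]
gripper_width: 0.637
gripper_force: 30.0
```

Emit:
drive_tool:
  rows:
    - [0,-2.74,-5.63,0,0,0,0]
    - [0,0,0,0,0,0,0]
    - [0,0,0,0,0,0,0]

```text
time_s: 5.83
tcp_pos: [0.5513, -0.129, 0.1034]
ee_rot: [[-0.432, -0.902, -0.0], [-0.902, 0.432, -0.0], [0.0, 0.0, -1.0]]
wrist_force: [0.4, 0.8, -5.5]
gripper_width: 0.639
gripper_force: 30.0
```

```bash
python3 c.py over1
```

```text
5.8333 [ 0.55134532 -0.12895653  0.10337874] [[-0.432, -0.902, -0.0], [-0.902, 0.432, -0.0], [0.0, 0.0, -1.0]] [ 0.43523738  0.83753063 -5.45712484] 0.6391132117989358
top angle_grey 0.52 [312. 227.] (165, array([ 514.8, -201.7,   19.5,   48.8,   61.9]), np.float64(30.9)) [18. 31. 34.]
top angle_blue 0.79 [304. 222.] (150, array([ 526.1, -178.8,   21.8,   50.2,   43.9]), np.float64(94.5)) [92. 94. 97.]
top angle_yellow 0.77 [367. 302.] (327, array([ 340. , -312.2,   52.9,   28.8,   71.8]), np.float64(117.5)) [ 19. 117. 122.]
side angle_grey 0.9 [287. 224.] (616, array([ 535.6, -152.8,  117.9,   52.6,   65.4]), np.float64(16.4)) [ 8. 16. 30.]
side angle_blue 0.72 [272. 198.] (444, array([ 550.3, -126.8,  115.1,   55. ,   63. ]), np.float64(95.8)) [ 87.  96. 110.]
side angle_yellow 0.92 [356. 186.] (309, array([ 338.7, -304.6,   50.2,   27.7,   72.5]), np.float64(55.5)) [ 11.  55. 120.]
```

Emit:
drive_tool:
  rows:
    - [0,0,0,-25,0,0,0]
    - [0,0,0,-25,0,0,0]
    - [0,0,0,-10,0,0,0]
    - [0,0,0,-1,0,0,0]
    - [0,0,0,0,0,0,0]

```text
time_s: 6.65
tcp_pos: [0.5519, -0.1287, 0.0426]
ee_rot: [[-0.434, -0.901, -0.0], [-0.901, 0.434, -0.0], [0.0, -0.0, -1.0]]
wrist_force: [-0.1, -0.1, -4.8]
gripper_width: 0.642
gripper_force: 30.0
```

Emit:
drive_tool:
  rows:
    - [0,0,0,-0.5,0,0,0]
    - [0,0,0,0,0,0,0]

```text
time_s: 6.82
tcp_pos: [0.5523, -0.1287, 0.0431]
ee_rot: [[-0.434, -0.901, 0.002], [-0.901, 0.434, -0.0], [-0.001, -0.002, -1.0]]
wrist_force: [-0.2, 0.2, -4.6]
gripper_width: 0.641
gripper_force: 30.0
```

Emit:
drive_tool:
  rows:
    - [0,0,0,-0.5,0,0,0]
    - [0,0,0,0,0,0,0]

```text
time_s: 6.98
tcp_pos: [0.5518, -0.1287, 0.0421]
ee_rot: [[-0.434, -0.901, 0.001], [-0.901, 0.434, 0.0], [-0.001, -0.001, -1.0]]
wrist_force: [0.1, 0.0, -5.3]
gripper_width: 0.637
gripper_force: 30.0
```

Emit:
drive_tool:
  rows:
    - [0,0,0,-0.6,0,0,0]
    - [0,0,0,0,0,0,0]

```text
time_s: 7.15
tcp_pos: [0.5514, -0.1287, 0.0411]
ee_rot: [[-0.434, -0.901, 0.0], [-0.901, 0.434, 0.0], [-0.0, -0.0, -1.0]]
wrist_force: [-0.4, 0.4, -5.0]
gripper_width: 0.638
gripper_force: 30.0
```

Emit:
drive_tool:
  rows:
    - [0,0,0,-0.5,0,0,0]
    - [0,0,0,0,0,0,0]

```text
time_s: 7.32
tcp_pos: [0.5514, -0.1287, 0.0404]
ee_rot: [[-0.434, -0.901, -0.0], [-0.901, 0.434, 0.0], [0.0, 0.0, -1.0]]
wrist_force: [0.2, 0.3, -5.0]
gripper_width: 0.635
gripper_force: 30.0
```

Emit:
drive_tool:
  rows:
    - [0,0,0,-0.4,0,0,0]
    - [0,0,0,0,0,0,0]

```text
time_s: 7.48
tcp_pos: [0.5515, -0.1287, 0.0403]
ee_rot: [[-0.434, -0.901, -0.0], [-0.901, 0.434, -0.0], [0.0, 0.0, -1.0]]
wrist_force: [-0.7, 0.5, -2.1]
gripper_width: 0.64
gripper_force: 30.0
```

Emit:
drive_tool:
  rows:
    - [0,-0.43,-0.9,0,0,0,0]
    - [0,-0.43,-0.9,0,0,0,0]
    - [0,-0.43,-0.9,0,0,0,0]
    - [0,0,0,0,0,0,0]

```text
time_s: 7.82
tcp_pos: [0.5506, -0.1315, 0.0403]
ee_rot: [[-0.434, -0.901, 0.001], [-0.901, 0.434, -0.0], [-0.0, -0.001, -1.0]]
wrist_force: [0.5, -0.0, -2.4]
gripper_width: 0.641
gripper_force: 30.0
```

Emit:
drive_tool:
  rows:
    - [0,-0.43,-0.9,0,0,0,0]
    - [0,0,0,0,0,0,0]

```text
time_s: 7.98
tcp_pos: [0.5502, -0.1324, 0.0403]
ee_rot: [[-0.434, -0.901, 0.001], [-0.901, 0.434, -0.0], [-0.0, -0.001, -1.0]]
wrist_force: [-0.2, 0.5, -1.9]
gripper_width: 0.644
gripper_force: 30.0
```

Emit:
drive_tool:
  rows:
    - [0,-0.43,-0.9,0,0,0,0]
    - [0,0,0,0,0,0,0]

```text
time_s: 8.15
tcp_pos: [0.5497, -0.1333, 0.0403]
ee_rot: [[-0.434, -0.901, 0.001], [-0.901, 0.434, -0.0], [-0.0, -0.001, -1.0]]
wrist_force: [1.0, 0.7, -1.6]
gripper_width: 0.639
gripper_force: 30.0
```

Emit:
drive_tool:
  rows:
    - [0,-0.43,-0.9,0,0,0,0]
    - [0,0,0,0,0,0,0]

```text
time_s: 8.32
tcp_pos: [0.5492, -0.1342, 0.0403]
ee_rot: [[-0.434, -0.901, 0.001], [-0.901, 0.434, -0.0], [-0.0, -0.001, -1.0]]
wrist_force: [1.7, 1.0, -0.6]
gripper_width: 0.643
gripper_force: 30.0
```

```bash
python3 c.py near1
```

```text
8.3167 [ 0.54920943 -0.13416452  0.040309  ] [[-0.434, -0.901, 0.001], [-0.901, 0.434, -0.0], [-0.0, -0.001, -1.0]] [ 1.65708703  1.00279962 -0.57857548] 0.6431218482584002
top angle_grey 0.48 [314. 227.] (130, array([ 515. , -202.8,   15.3,   47.9,   63.9]), np.float64(30.9)) [29. 31. 34.]
top angle_blue 0.62 [301. 225.] (156, array([ 523. , -184. ,   25. ,   52. ,   43.8]), np.float64(32.1)) [29. 32. 35.]
top angle_yellow 0.68 [365. 302.] (314, array([ 340.7, -311.8,   51.6,   27.6,   71.9]), np.float64(116.5)) [ 19. 117. 122.]
side angle_grey 0.52 [300. 220.] (57, array([ 513.5, -148. ,  113. ,   16.1,   70.3]), np.float64(13.8)) [ 7. 14. 31.]
side angle_blue 0.9 [276. 220.] (510, array([ 547.2, -132.4,  117. ,   55.8,   61.8]), np.float64(32.9)) [22. 33. 48.]
side angle_yellow 0.57 [357. 187.] (257, array([ 338.6, -303.2,   45.7,   26.5,   72.1]), np.float64(63.4)) [ 14.  63. 120.]
```

Emit:
drive_tool:
  rows:
    - [0,-0.43,-0.9,0,0,0,0]
    - [0,0,0,0,0,0,0]

```text
time_s: 8.88
tcp_pos: [0.5488, -0.1349, 0.0403]
ee_rot: [[-0.434, -0.901, 0.001], [-0.901, 0.434, 0.0], [-0.001, -0.001, -1.0]]
wrist_force: [2.1, 2.0, 0.3]
gripper_width: 0.637
gripper_force: 30.0
```

Emit:
drive_tool:
  rows:
    - [0,-0.43,-0.9,0,0,0,0]
    - [0,0,0,0,0,0,0]

```text
time_s: 9.05
tcp_pos: [0.5483, -0.1359, 0.0403]
ee_rot: [[-0.434, -0.901, 0.001], [-0.901, 0.434, 0.0], [-0.0, -0.001, -1.0]]
wrist_force: [2.2, 2.9, 1.3]
gripper_width: 0.64
gripper_force: 30.0
```

Emit:
drive_tool:
  rows:
    - [0,-0.43,-0.9,0,0,0,0]
    - [0,0,0,0,0,0,0]

```text
time_s: 9.22
tcp_pos: [0.5479, -0.1366, 0.0403]
ee_rot: [[-0.434, -0.901, 0.001], [-0.901, 0.434, 0.0], [-0.001, -0.001, -1.0]]
wrist_force: [1.8, 4.2, 2.4]
gripper_width: 0.635
gripper_force: 30.0
```

Emit:
drive_tool:
  rows:
    - [0,-0.43,-0.9,0,0,0,0]
    - [0,0,0,0,0,0,0]

```text
time_s: 9.38
tcp_pos: [0.5477, -0.1372, 0.0403]
ee_rot: [[-0.434, -0.901, 0.001], [-0.901, 0.434, 0.001], [-0.001, -0.001, -1.0]]
wrist_force: [1.7, 4.7, 1.6]
gripper_width: 0.64
gripper_force: 30.0
```

```bash
python3 c.py near2
```

```text
9.3833 [ 0.54772091 -0.13721343  0.04028885] [[-0.434, -0.901, 0.001], [-0.901, 0.434, 0.001], [-0.001, -0.001, -1.0]] [1.74982404 4.7333906  1.64900979] 0.6398747416549925
top angle_grey 0.62 [314. 225.] (112, array([ 514.6, -205. ,   13.8,   48.7,   66.4]), np.float64(31.0)) [29. 31. 34.]
top angle_blue 0.55 [302. 223.] (114, array([ 521.6, -187.6,   18.3,   49.1,   43.2]), np.float64(32.6)) [30. 33. 35.]
top angle_yellow 0.62 [365. 301.] (331, array([ 340. , -311.8,   51.9,   29.1,   74. ]), np.float64(111.6)) [ 18. 112. 121.]
side angle_grey 0.76 [296. 222.] (27, array([ 515.3, -141. ,   99.2,    2.6,   63.6]), np.float64(9.5)) [ 7.  9. 14.]
side angle_blue 0.61 [275. 219.] (416, array([ 547. , -133.9,  113.5,   52.2,   63.6]), np.float64(33.2)) [26. 33. 48.]
side angle_yellow 0.79 [355. 187.] (292, array([ 338.5, -305.1,   50.8,   27.2,   72. ]), np.float64(62.4)) [ 13.  62. 120.]
```

View pics/near2.png

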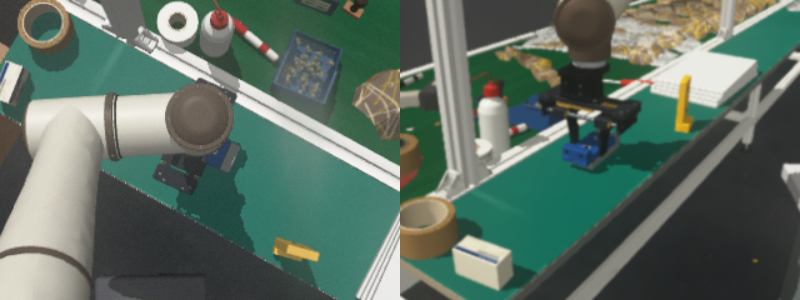

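The arm hides the joint, and blue is seated on grey at about (225,150). I'll release, back off, measure, and then push on the lip end with closed fingers.

Emit:
drive_tool:
  rows:
    - [80,0,0,0,0,0,0]
    - [100,0,0,0,0,0,0]
    - [100,0,0,0,0,0,0]
    - [100,0,0,0,0,0,0]

```text
time_s: 10.12
tcp_pos: [0.5462, -0.1382, 0.0397]
ee_rot: [[-0.434, -0.901, -0.002], [-0.901, 0.434, -0.0], [0.001, 0.002, -1.0]]
wrist_force: [-0.4, -0.5, -0.0]
gripper_width: 0.859
gripper_force: 0.0
```

Emit:
drive_tool:
  rows:
    - [100,0,0,15,0,0,0]
    - [100,0,0,35,0,0,0]
    - [100,0,0,35,0,0,0]
    - [0,17.4,36,0,0,0,0]
    - [0,17.4,36,0,0,0,0]

```text
time_s: 10.53
tcp_pos: [0.5828, -0.0667, 0.128]
ee_rot: [[-0.438, -0.899, 0.005], [-0.899, 0.438, 0.0], [-0.002, -0.004, -1.0]]
wrist_force: [1.0, 0.5, -0.5]
gripper_width: 0.917
gripper_force: 0.0
```

Emit:
drive_tool:
  rows:
    - [0,17.4,36,0,0,0,0]
    - [0,17.4,36,0,0,0,0]
    - [0,0,0,0,0,0,0]
    - [0,0,0,0,0,0,0]
    - [0,0,0,0,0,0,0]

```text
time_s: 10.95
tcp_pos: [0.616, 0.0061, 0.1244]
ee_rot: [[-0.434, -0.901, -0.002], [-0.901, 0.434, -0.001], [0.001, 0.002, -1.0]]
wrist_force: [0.5, -0.5, -0.1]
gripper_width: 0.554
gripper_force: 0.0
```

```bash
cat > p.py <<'E'
from h import *
# stack in the grey frame: height bands; a = grey heading, o = nominal grey centre
a=np.radians(64.3);e=np.array([np.cos(a),np.sin(a)]);n=np.array([np.sin(a),-np.cos(a)]);o=np.array([.5376,-.158])
s=sense();print(s['time_s'],s['tcp_pos'],s['wrist_force'])
t=capture('top');d=capture('side')
import sys
sh=[cv2.resize(x['frame'][y:y+120,c:c+160],(400,300),interpolation=cv2.INTER_CUBIC) for x,y,c in((t,150,220),(d,150,210))]
cv2.imwrite(f'pics/{sys.argv[1]}.png',cv2.cvtColor(np.hstack(sh),cv2.COLOR_RGB2BGR))
for c,nm in((t,'top'),(d,'side')):
    W=cloud(c);P=(W[...,:2]-o);u=P@e;v=P@n
    m=(abs(u)<.12)&(abs(v)<.05)&(W[...,2]>.008)&(W[...,2]<.08)
    for lo,hi in((.012,.020),(.027,.0345),(.043,.052),(.058,.07)):
        k=m&(W[...,2]>lo)&(W[...,2]<hi)
        if k.sum()<15: continue
        (x,y),(w,h),an=cv2.minAreaRect((np.stack([u[k],v[k]],-1)*1000).astype(np.float32))
        print(nm,lo,hi,k.sum(),'rect',np.round([x,y,w,h,an],1),'u',np.round(np.percentile(u[k],[1,99])*1000,1),'v',np.round(np.percentile(v[k],[1,99])*1000,1),'z',np.round(np.median(W[k][:,2])*1000,1))
E
python3 p.py rel1
```

```text
10.95 [0.61595977 0.00606261 0.12440233] [ 0.53020422 -0.51097774 -0.08971471]
top 0.012 0.02 17 rect [  6.7 -27.1   1.8  97.   89.3] u [-41.1  53.9] v [-27.7 -25.8] z 14.6
top 0.027 0.0345 1120 rect [  3.    0.7 129.6  56.    0.5] u [-60.5  57.4] v [-26.8  28. ] z 31.6
top 0.043 0.052 201 rect [68.3  1.4 19.9 56.   0.6] u [58.5 77.9] v [-26.3  28.3] z 46.5
side 0.012 0.02 95 rect [ 19.4 -23.  147.6  48.4  21.1] u [-57.5  80.4] v [-29.   24.2] z 16.4
side 0.027 0.0345 452 rect [ 11.2   0.4 141.3  57.3   0. ] u [-56.9  80.4] v [-28.  27.] z 32.0
side 0.043 0.052 118 rect [71.1  0.2 55.9 21.3 87.8] u [60.5 81.5] v [-27.3  27.1] z 46.9
```

View pics/rel1.png

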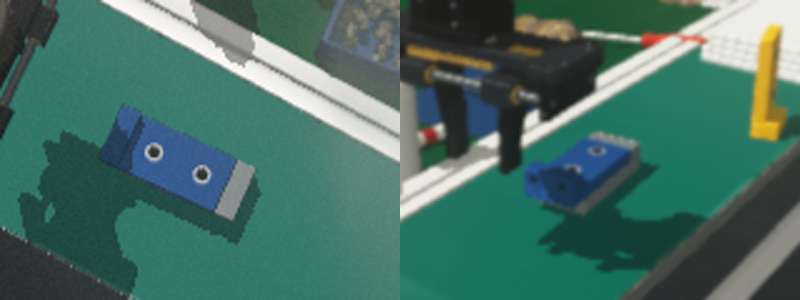

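Blue sits on grey with the joint at (238,175) tight and the sides in line. The measured overall length is about 139 mm of 140. Yellow is next, starting with a check of the wrist joint's range.

```bash
python3 -c "
from h import *
print(np.round(sense()['joints'],1))"
```

```text
[ 15.5  27.   -9.6   0.  -53.5 -41.3]
```

Emit:
drive_tool:
  rows:
    - [0,-26.3,-25.3,0,0,0,-0.12]
    - [0,-26.3,-25.3,0,0,0,-0.12]
    - [0,-26.3,-25.3,0,0,0,-0.12]
    - [0,-26.3,-25.3,0,0,0,-0.12]
    - [0,-26.3,-25.3,0,0,0,-0.12]

```text
time_s: 11.47
tcp_pos: [0.4829, -0.1223, 0.1252]
ee_rot: [[-0.871, -0.492, -0.0], [-0.492, 0.871, -0.0], [0.0, -0.0, -1.0]]
wrist_force: [0.9, -1.0, -0.4]
gripper_width: 0.078
gripper_force: 0.0
```

Emit:
drive_tool:
  rows:
    - [0,-26.3,-25.3,0,0,0,-0.12]
    - [0,-26.3,-25.3,0,0,0,-0.12]
    - [0,-26.3,-25.3,0,0,0,-0.12]
    - [0,-26.3,-25.3,0,0,0,-0.12]
    - [0,-26.3,-25.3,0,0,0,-0.12]

```text
time_s: 11.88
tcp_pos: [0.3511, -0.2482, 0.1254]
ee_rot: [[-0.996, 0.085, 0.0], [0.085, 0.996, -0.0], [-0.0, -0.0, -1.0]]
wrist_force: [-0.1, -1.8, 0.1]
gripper_width: 0.006
gripper_force: 0.0
```

Emit:
drive_tool:
  rows:
    - [0,-26.3,-25.3,0,0,0,-0.12]
    - [0,-26.3,-25.3,0,0,0,-0.12]
    - [0,0,0,0,0,0,0]
    - [0,0,0,0,0,0,0]

```text
time_s: 12.22
tcp_pos: [0.2986, -0.2987, 0.1252]
ee_rot: [[-0.948, 0.318, -0.0], [0.318, 0.948, -0.0], [0.0, -0.0, -1.0]]
wrist_force: [0.5, -0.3, 0.0]
gripper_width: 0.007
gripper_force: 0.0
```

```bash
python3 c.py yel1; python3 - <<'E'
from h import *
for n in('top','side'):
    c=capture(n);W=cloud(c);p,xy,q=pts('angle_yellow',c,W)
    for lo,hi in((.01,.024),(.03,.09),(.095,.115),(.115,.13)): print(n,lo,rect(q,lo,hi))
E
```

```text
12.2167 [ 0.29863811 -0.29869715  0.12522243] [[-0.948, 0.318, -0.0], [0.318, 0.948, -0.0], [0.0, -0.0, -1.0]] [ 0.53679614 -0.318015    0.04366193] 0.007418141646937111
top angle_grey 0.73 [316. 226.] (104, array([ 513.9, -203.9,   11.9,   49. ,   63.2]), np.float64(30.6)) [27. 31. 34.]
top angle_blue 0.91 [286. 214.] (985, array([ 545.9, -142.1,  113.1,   49.6,   65. ]), np.float64(32.4)) [29. 32. 48.]
top angle_yellow 0.8 [369. 299.] (327, array([ 340.2, -312.2,   52.5,   28.5,   73.6]), np.float64(117.3)) [ 19. 117. 122.]
side angle_grey 0.66 [297. 221.] (53, array([ 516.6, -147.8,  114.8,   42.7,   83.6]), np.float64(10.5)) [ 7. 11. 31.]
side angle_blue 0.94 [278. 217.] (619, array([ 546.2, -136.4,  117.9,   54.2,   63.9]), np.float64(32.5)) [23. 32. 47.]
side angle_yellow 0.84 [355. 186.] (328, array([ 337.8, -307.1,   53.7,   28.7,   70.9]), np.float64(53.7)) [ 10.  54. 120.]
top 0.01 (57, array([ 331. , -306.9,   52.6,   15.2,   56.4]), np.float64(19.8))
top 0.03 (54, array([ 354.2, -309. ,   14.1,   43.3,    2.4]), np.float64(68.6))
top 0.095 (26, array([ 347.5, -309. ,   41.2,   16.2,   73.9]), np.float64(105.0))
top 0.115 (179, array([ 345.3, -314.3,   52.7,   16.2,   71.6]), np.float64(119.6))
side 0.01 (76, array([ 338.1, -304.1,   48.8,   26.7,   72.1]), np.float64(19.9))
side 0.03 (131, array([ 346.5, -303.3,   40.3,   13.6,   71.1]), np.float64(61.0))
side 0.095 (46, array([ 346.6, -303.6,   38.3,   13.6,   72. ]), np.float64(105.5))
side 0.115 (33, array([ 344.7, -308.1,   46.1,   11.9,   72.6]), np.float64(120.4))
```

View pics/yel1.png

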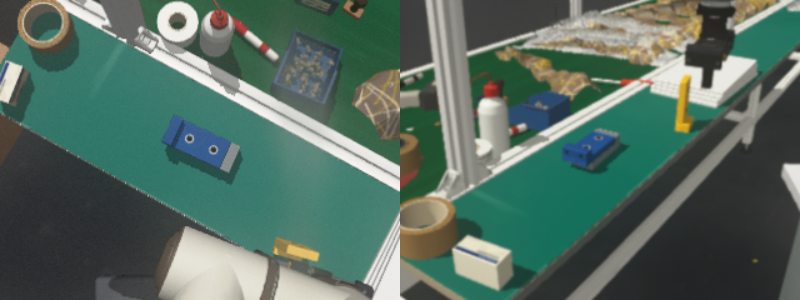

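Emit:
drive_tool:
  rows:
    - [0,12.4,-4,-5,0,0,0]
    - [0,11.4,-3.7,0,0,0,0]
    - [0,0,0,0,0,0,0]
    - [0,2.9,-0.9,0,0,0,0]
    - [0,2.9,-0.9,0,0,0,0]

```text
time_s: 13.23
tcp_pos: [0.3304, -0.3066, 0.1199]
ee_rot: [[-0.95, 0.313, -0.001], [0.313, 0.95, 0.001], [0.001, 0.0, -1.0]]
wrist_force: [-1.0, 0.1, 0.4]
gripper_width: 0.001
gripper_force: 0.3
```

Emit:
drive_tool:
  rows:
    - [0,2.9,-0.9,0,0,0,0]
    - [0,2.9,-0.9,0,0,0,0]
    - [0,2.9,-0.9,0,0,0,0]
    - [0,2.9,-0.9,0,0,0,0]
    - [0,2.9,-0.9,0,0,0,0]

```text
time_s: 13.65
tcp_pos: [0.3456, -0.3114, 0.1201]
ee_rot: [[-0.95, 0.313, 0.0], [0.313, 0.95, -0.0], [-0.0, -0.0, -1.0]]
wrist_force: [0.6, 0.8, 0.8]
gripper_width: 0.006
gripper_force: 0.0
```

Emit:
drive_tool:
  rows:
    - [0,2.9,-0.9,0,0,0,0]
    - [0,2.9,-0.9,0,0,0,0]
    - [0,2.9,-0.9,0,0,0,0]
    - [0,2.9,-0.9,0,0,0,0]

```text
time_s: 13.98
tcp_pos: [0.3572, -0.315, 0.1201]
ee_rot: [[-0.95, 0.313, 0.0], [0.313, 0.95, -0.0], [-0.0, -0.0, -1.0]]
wrist_force: [-0.0, 0.3, 0.7]
gripper_width: 0.001
gripper_force: 0.0
```

```bash
cat > y.py <<'E'
from h import *
s=sense();print(s['time_s'],s['tcp_pos'])
for n in('top','side'):
    c=capture(n);W=cloud(c);r=pts('angle_yellow',c,W)
    if r is None: print(n,None);continue
    p,xy,q=r;print(n,round(p,2),np.round(xy),rect(q,-.01,.2),'lip',rect(q,.026,.04),np.round(np.percentile(q[:,2],[2,50,98])*1000))
E
python3 y.py
```

```text
13.9833 [ 0.3571814  -0.31502184  0.12005147]
top 0.61 [379. 262.] (380, array([ 423.7, -338.1,   50.9,   39.6,   70.2]), np.float64(74.1)) lip None [59. 74. 84.]
side 0.55 [328. 194.] (399, array([ 414.8, -330.8,   57. ,  114.7,   71.5]), np.float64(16.2)) lip (47, array([ 371.1, -315.2,   43.6,   19.9,   75.1]), np.float64(30.9)) [ 6. 16. 32.]
```

Emit:
drive_tool:
  rows:
    - [100,-20,6.5,10,0,0,0]
    - [100,-20,6.5,10,0,0,0]
    - [100,-20,6.5,0,0,0,0]
    - [100,0,0,0,0,0,0]
    - [100,0,0,0,0,0,0]

```text
time_s: 14.6
tcp_pos: [0.296, -0.2952, 0.1404]
ee_rot: [[-0.95, 0.313, 0.001], [0.313, 0.95, -0.0], [-0.001, -0.0, -1.0]]
wrist_force: [0.1, -0.0, -0.2]
gripper_width: 0.297
gripper_force: 0.0
```

```bash
python3 y.py; python3 - <<'E'
from h import *
for n in('top','side'):
    c=capture(n);W=cloud(c)
    m=(np.linalg.norm(W[...,:2]-[.412,-.332],axis=-1)<.085)&(W[...,2]>.011)&(W[...,2]<.04);q=W[m]
    print(n,rect(q,0,.1),'lip',rect(q,.025,.04))
E
```

```text
14.6 [ 0.29603092 -0.29520101  0.14040584]
top 0.71 [372. 268.] (1125, array([ 416.3, -337.4,   56.7,  117.7,   73.2]), np.float64(16.4)) lip (176, array([ 369.7, -321.3,   51.9,   19.2,   72.7]), np.float64(30.9)) [12. 16. 32.]
side 0.62 [333. 194.] (384, array([ 415.5, -329.5,   53.9,  114.1,   74.6]), np.float64(16.1)) lip (46, array([ 371.9, -312.5,   39. ,   20.3,   74. ]), np.float64(31.0)) [ 6. 16. 32.]
top (1209, array([ 416.4, -338.2,   57.5,  120.7,   73. ]), np.float64(16.4)) lip (204, array([ 369.1, -322.3,   54.4,   20.1,   72.3]), np.float64(30.5))
side (405, array([ 416.7, -335.6,   62.7,  120.3,   73. ]), np.float64(16.5)) lip (70, array([ 369.2, -319.7,   60. ,   19.3,   72.7]), np.float64(30.9))
```

Emit:
drive_tool:
  rows:
    - [100,28.4,-10,0,0,0,0.02]
    - [100,28.5,-10,0,0,0,0]
    - [100,28.4,-10,0,0,0,0]
    - [100,28.5,-9.8,0,0,0,0]
    - [100,0,0,0,0,0,0]

```text
time_s: 15.32
tcp_pos: [0.4162, -0.3373, 0.1396]
ee_rot: [[-0.956, 0.292, 0.003], [0.292, 0.956, -0.003], [-0.004, -0.002, -1.0]]
wrist_force: [0.4, -0.7, 0.8]
gripper_width: 0.942
gripper_force: 0.0
```

Emit:
drive_tool:
  rows:
    - [100,0,0,-40,0,0,0]
    - [100,0,0,-40,0,0,0]
    - [100,0,0,-25,0,0,0]
    - [100,0,0,-10.8,0,0,0]
    - [100,0,0,0,0,0,0]

```text
time_s: 15.73
tcp_pos: [0.4091, -0.3345, 0.0214]
ee_rot: [[-0.956, 0.294, -0.006], [0.294, 0.956, 0.002], [0.006, 0.001, -1.0]]
wrist_force: [0.7, 1.3, 0.4]
gripper_width: 1.004
gripper_force: 0.0
```

Emit:
drive_tool:
  rows:
    - [0,0,0,0,0,0,0]
    - [0,0,0,0,0,0,0]
    - [0,0,0,0,0,0,0]
    - [0,0,0,0,0,0,0]
    - [0,0,0,0,0,0,0]

```text
time_s: 16.15
tcp_pos: [0.411, -0.3353, 0.025]
ee_rot: [[-0.956, 0.294, 0.001], [0.294, 0.956, -0.001], [-0.002, -0.0, -1.0]]
wrist_force: [-0.8, 0.5, 0.1]
gripper_width: 0.71
gripper_force: 0.0
```

Emit:
drive_tool:
  rows:
    - [0,0,0,0,0,0,0]
    - [0,0,0,0,0,0,0]
    - [0,0,0,0,0,0,0]
    - [0,0,0,0,0,0,0]

```text
time_s: 16.48
tcp_pos: [0.4109, -0.3354, 0.0248]
ee_rot: [[-0.956, 0.294, 0.001], [0.294, 0.956, -0.0], [-0.001, -0.0, -1.0]]
wrist_force: [-0.4, 0.8, 5.4]
gripper_width: 0.641
gripper_force: 30.0
```

Emit:
drive_tool:
  rows:
    - [0,0,0,15,0,0,0]
    - [0,0,0,35,0,0,0]
    - [0,0,0,30,0,0,0]
    - [0,0,0,0,0,0,0]

```text
time_s: 16.82
tcp_pos: [0.4136, -0.3367, 0.109]
ee_rot: [[-0.956, 0.293, 0.009], [0.293, 0.956, -0.005], [-0.01, -0.002, -1.0]]
wrist_force: [2.5, -0.9, -3.8]
gripper_width: 0.639
gripper_force: 30.0
```

Emit:
drive_tool:
  rows:
    - [0,10.1,13.8,0,0,0,0.1185]
    - [0,10.1,13.8,0,0,0,0.1185]
    - [0,10.1,13.8,0,0,0,0.1185]
    - [0,10.1,13.8,0,0,0,0.1185]
    - [0,10.1,13.8,0,0,0,0.1185]

```text
time_s: 17.23
tcp_pos: [0.4599, -0.2648, 0.1021]
ee_rot: [[-0.956, -0.294, -0.004], [-0.295, 0.956, 0.002], [0.003, 0.003, -1.0]]
wrist_force: [0.5, -1.4, -4.6]
gripper_width: 0.64
gripper_force: 30.0
```

Emit:
drive_tool:
  rows:
    - [0,10.1,13.8,0,0,0,0.1185]
    - [0,10.1,13.8,0,0,0,0.1185]
    - [0,10.1,13.8,0,0,0,0.1185]
    - [0,10.1,13.8,0,0,0,0.1185]
    - [0,10.1,13.8,0,0,0,0.1185]

```text
time_s: 17.65
tcp_pos: [0.5103, -0.196, 0.1019]
ee_rot: [[-0.628, -0.778, -0.004], [-0.778, 0.628, 0.002], [0.002, 0.004, -1.0]]
wrist_force: [0.2, -1.2, -3.9]
gripper_width: 0.642
gripper_force: 30.0
```

Emit:
drive_tool:
  rows:
    - [0,10.1,13.8,0,0,0,0.1185]
    - [0,10.1,14,0,0,0,0.1185]
    - [0,0,0,0,0,0,0]
    - [0,0,0,0,0,0,0]
    - [0,0,0,0,0,0,0]

```text
time_s: 18.07
tcp_pos: [0.5303, -0.1692, 0.1026]
ee_rot: [[-0.434, -0.901, -0.004], [-0.901, 0.434, 0.001], [0.001, 0.004, -1.0]]
wrist_force: [-1.0, 0.2, -4.3]
gripper_width: 0.641
gripper_force: 30.0
```

```bash
sed -i 's/lo,hi in((/lo,hi in((.085,.1),(.104,.12),(/; s/<.08)/<.13)/' p.py; python3 p.py over2
```

```text
18.0667 [ 0.53029245 -0.16924707  0.10259061] [-0.99897801  0.17128943 -4.31401807]
top 0.104 0.12 45 rect [-58.5 -22.   16.7  13.5   1.8] u [-66.8 -50.1] v [-28.8 -15.5] z 108.3
side 0.085 0.1 531 rect [  0.7  -3.5  75.5 113.9  79.7] u [-54.6  55.4] v [-38.   32.4] z 94.1
side 0.104 0.12 148 rect [-32.9  -1.3  67.5  79.    0.3] u [-64.9   0.7] v [-40.6  36.3] z 109.4
side 0.012 0.02 92 rect [ 20.5 -23.  146.2  47.5  21.6] u [-56.   80.5] v [-28.8  24.6] z 16.7
side 0.027 0.0345 452 rect [ 12.   -0.3  56.6 140.9  89.8] u [-58.   81.1] v [-28.1  26.8] z 32.1
side 0.043 0.052 117 rect [71.   0.3 21.7 55.2  3.3] u [60.6 81.4] v [-26.9  26.7] z 47.1
```

Emit:
drive_tool:
  rows:
    - [0,0,0,0,0,0,0]
    - [0,0,0,0,0,0,0]

```text
time_s: 18.33
tcp_pos: [0.5314, -0.1699, 0.1041]
ee_rot: [[-0.433, -0.901, -0.0], [-0.901, 0.433, 0.0], [0.0, 0.0, -1.0]]
wrist_force: [-0.0, -0.4, -4.8]
gripper_width: 0.638
gripper_force: 30.0
```

Emit:
drive_tool:
  rows:
    - [0,0.5,-0.3,-20,0,0,0]
    - [0,0,0,-18,0,0,0]
    - [0,0,0,-7,0,0,0]
    - [0,0,0,0,0,0,0]
    - [0,0,0,0,0,0,0]

```text
time_s: 18.75
tcp_pos: [0.5326, -0.17, 0.0596]
ee_rot: [[-0.432, -0.902, 0.0], [-0.902, 0.432, -0.0], [0.0, -0.0, -1.0]]
wrist_force: [-0.0, -0.1, -5.6]
gripper_width: 0.64
gripper_force: 30.0
```

Emit:
drive_tool:
  rows:
    - [0,0,0,-0.7,0,0,0]
    - [0,0,0,-0.7,0,0,0]
    - [0,0,0,0,0,0,0]
    - [0,0,0,0,0,0,0]

```text
time_s: 19.08
tcp_pos: [0.5325, -0.1697, 0.0583]
ee_rot: [[-0.432, -0.902, 0.001], [-0.902, 0.432, -0.0], [-0.0, -0.001, -1.0]]
wrist_force: [-0.0, 0.4, -5.6]
gripper_width: 0.641
gripper_force: 30.0
```

Emit:
drive_tool:
  rows:
    - [0,0,0,-0.5,0,0,0]
    - [0,0,0,0,0,0,0]

```text
time_s: 19.25
tcp_pos: [0.5324, -0.1697, 0.0575]
ee_rot: [[-0.432, -0.902, 0.0], [-0.902, 0.432, 0.0], [-0.0, -0.0, -1.0]]
wrist_force: [0.0, 0.5, -4.7]
gripper_width: 0.64
gripper_force: 30.0
```

Emit:
drive_tool:
  rows:
    - [0,0,0,-0.4,0,0,0]
    - [0,0,0,0,0,0,0]

```text
time_s: 19.42
tcp_pos: [0.5323, -0.1697, 0.0569]
ee_rot: [[-0.432, -0.902, -0.0], [-0.902, 0.432, 0.0], [-0.0, 0.0, -1.0]]
wrist_force: [-0.5, -0.5, -4.8]
gripper_width: 0.641
gripper_force: 30.0
```

Emit:
drive_tool:
  rows:
    - [0,0.43,0.9,0,0,0,0]
    - [0,0.43,0.9,0,0,0,0]
    - [0,0.43,0.9,0,0,0,0]
    - [0,0,0,0,0,0,0]

```text
time_s: 19.75
tcp_pos: [0.5338, -0.1668, 0.057]
ee_rot: [[-0.432, -0.902, 0.0], [-0.902, 0.432, -0.0], [-0.0, -0.0, -1.0]]
wrist_force: [0.8, -0.2, -3.8]
gripper_width: 0.639
gripper_force: 30.0
```

Emit:
drive_tool:
  rows:
    - [0,0.43,0.9,0,0,0,0]
    - [0,0,0,0,0,0,0]

```text
time_s: 19.92
tcp_pos: [0.5342, -0.1659, 0.057]
ee_rot: [[-0.432, -0.902, 0.0], [-0.902, 0.432, 0.0], [-0.0, -0.0, -1.0]]
wrist_force: [-0.3, 0.2, -5.4]
gripper_width: 0.643
gripper_force: 30.0
```

```bash
python3 p.py near3
```

```text
19.9167 [ 0.53419539 -0.16594573  0.05696321] [-0.26523551  0.17324485 -5.38288065]
top 0.058 0.07 42 rect [-57.6 -19.7  13.8  25.6  45.1] u [-62.3 -45.1] v [-26.7  -6.9] z 62.3
side 0.085 0.1 88 rect [-4.4 -0.1 89.1 23.  89.7] u [-15.8   5.9] v [-44.   44.2] z 91.4
side 0.104 0.12 72 rect [12.  -4.5 63.8 95.6 13.7] u [-25.   32.3] v [-49.   48.1] z 115.9
side 0.012 0.02 90 rect [ 19.1 -23.7 144.7  46.9  20.9] u [-56.   80.2] v [-29.2  22.3] z 16.8
side 0.027 0.0345 116 rect [ 19.6 -23.4 147.2  49.8  21.1] u [-56.4  81.6] v [-28.6  26.1] z 30.6
side 0.043 0.052 562 rect [ 12.4  -0.7  73.  140.4  87.9] u [-47.   80.1] v [-35.8  31.2] z 48.3
side 0.058 0.07 118 rect [-26.9   0.7  77.4  66.7  89.1] u [-59.2   5.8] v [-38.   37.3] z 63.2
```

View pics/near3.png

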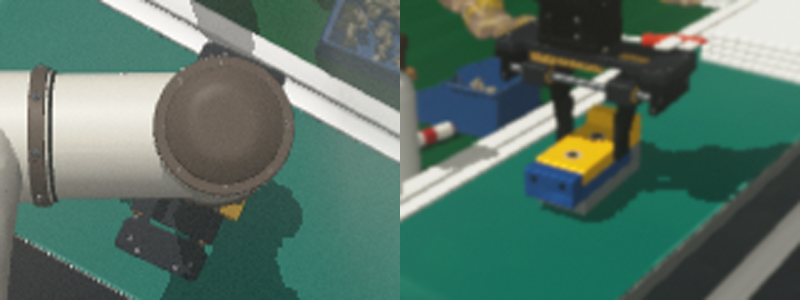

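The side view shows yellow seated just behind the blue lip at about (555,170), with a small gap left. I'll close it in small steps.

Emit:
drive_tool:
  rows:
    - [0,0.3,0.62,0,0,0,0]
    - [0,0,0,0,0,0,0]
    - [0,0,0,0,0,0,0]

```text
time_s: 20.27
tcp_pos: [0.5344, -0.1655, 0.057]
ee_rot: [[-0.432, -0.902, 0.0], [-0.902, 0.432, -0.0], [-0.0, -0.0, -1.0]]
wrist_force: [0.6, 1.0, -5.5]
gripper_width: 0.64
gripper_force: 30.0
```

Emit:
drive_tool:
  rows:
    - [0,0.3,0.62,0,0,0,0]
    - [0,0,0,0,0,0,0]
    - [0,0,0,0,0,0,0]

```text
time_s: 20.52
tcp_pos: [0.5344, -0.165, 0.0569]
ee_rot: [[-0.432, -0.902, -0.001], [-0.902, 0.432, -0.0], [0.0, 0.001, -1.0]]
wrist_force: [-1.3, -1.1, -3.7]
gripper_width: 0.639
gripper_force: 30.0
```

Emit:
drive_tool:
  rows:
    - [0,0.3,0.62,0,0,0,0]
    - [0,0,0,0,0,0,0]
    - [0,0,0,0,0,0,0]

```text
time_s: 20.77
tcp_pos: [0.5345, -0.1645, 0.0569]
ee_rot: [[-0.432, -0.902, -0.001], [-0.902, 0.432, -0.0], [0.001, 0.001, -1.0]]
wrist_force: [-2.5, -3.0, -5.6]
gripper_width: 0.638
gripper_force: 30.0
```

Emit:
drive_tool:
  rows:
    - [0,0,0,-0.4,0,0,0]
    - [0,0,0,-0.2,0,0,0]
    - [0,0,0,0,0,0,0]

```text
time_s: 21.02
tcp_pos: [0.5345, -0.1645, 0.0568]
ee_rot: [[-0.432, -0.902, -0.001], [-0.902, 0.432, -0.0], [0.001, 0.001, -1.0]]
wrist_force: [-3.5, -2.9, 1.4]
gripper_width: 0.638
gripper_force: 30.0
```

Emit:
drive_tool:
  rows:
    - [80,0,0,0,0,0,0]
    - [100,0,0,0,0,0,0]
    - [100,0,0,0,0,0,0]
    - [100,0,0,0,0,0,0]
    - [100,0,0,0,0,0,0]

```text
time_s: 21.43
tcp_pos: [0.5358, -0.164, 0.0567]
ee_rot: [[-0.432, -0.902, 0.002], [-0.902, 0.432, 0.0], [-0.001, -0.002, -1.0]]
wrist_force: [-0.2, 1.4, -0.8]
gripper_width: 0.932
gripper_force: 0.0
```

Emit:
drive_tool:
  rows:
    - [100,0,0,15,0,0,0]
    - [100,0,0,35,0,0,0]
    - [0,0,0,15,0,0,0]
    - [0,17.4,36,0,0,0,0]
    - [0,17.4,36,0,0,0,0]

```text
time_s: 21.85
tcp_pos: [0.5708, -0.0926, 0.1234]
ee_rot: [[-0.436, -0.9, 0.004], [-0.9, 0.436, 0.0], [-0.002, -0.004, -1.0]]
wrist_force: [1.4, -0.6, -1.2]
gripper_width: 0.856
gripper_force: 0.0
```

Emit:
drive_tool:
  rows:
    - [0,17.4,36,0,0,0,0]
    - [0,17.4,36,0,0,0,0]
    - [0,0,0,0,0,0,0]
    - [0,0,0,0,0,0,0]
    - [0,0,0,0,0,0,0]

```text
time_s: 22.27
tcp_pos: [0.6043, -0.0199, 0.121]
ee_rot: [[-0.432, -0.902, -0.001], [-0.902, 0.432, 0.0], [0.0, 0.001, -1.0]]
wrist_force: [-0.7, -0.4, 0.2]
gripper_width: 0.475
gripper_force: 0.0
```

```bash
python3 p.py rel2
```

```text
22.2667 [ 0.60434725 -0.01990869  0.12103364] [-0.71198688 -0.42143947  0.19096714]
top 0.012 0.02 18 rect [ 15.6 -27.3   1.1 110.6  89.8] u [-39.3  68.2] v [-27.6 -26.5] z 13.9
top 0.043 0.052 1225 rect [ 10.6   0.8  56.1 136.8  89.9] u [-40.4  77.6] v [-26.7  28.2] z 47.8
top 0.058 0.07 215 rect [-51.1   1.1  19.9  56.3   0.2] u [-60.8 -41.3] v [-26.7  28.4] z 62.9
side 0.012 0.02 88 rect [ 19.3 -22.8 147.   48.7  21.4] u [-55.1  81. ] v [-29.   23.3] z 16.6
side 0.027 0.0345 123 rect [ 19.8 -23.4 147.5  50.7  21.3] u [-57.3  81.8] v [-28.9  26.2] z 30.7
side 0.043 0.052 580 rect [ 1.310e+01 -1.000e-01  5.740e+01  1.401e+02  8.990e+01] u [-44.5  80.9] v [-28.2  27.4] z 48.1
side 0.058 0.07 99 rect [-47.   -0.1  22.2  54.5   3.4] u [-58.3 -37.2] v [-27.5  27.4] z 62.8
```

View pics/rel2.png

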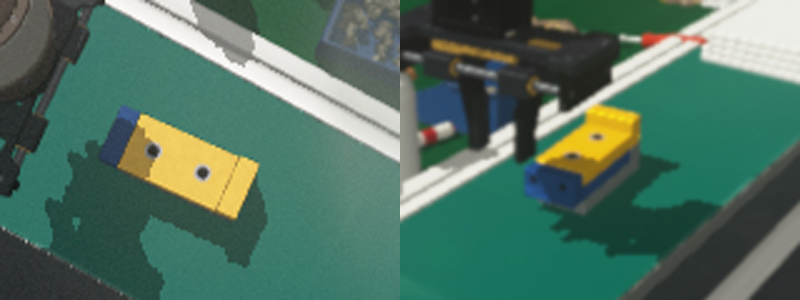

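Yellow is flush against the blue lip, with the joint at (135,135) left and the sides in line. I'll seat the blue joint by pushing its lip end back towards the grey lip.

Emit:
drive_tool:
  rows:
    - [0,0,0,-30,0,0,0]
    - [0,0,0,-30,0,0,0]
    - [0,-6,-12.5,-8,0,0,0]
    - [0,-9.5,-19.8,0,0,0,0]
    - [0,-9.5,-19.8,0,0,0,0]

```text
time_s: 22.78
tcp_pos: [0.5782, -0.0741, 0.0526]
ee_rot: [[-0.433, -0.902, -0.002], [-0.902, 0.433, -0.001], [0.001, 0.002, -1.0]]
wrist_force: [0.2, -0.4, 0.1]
gripper_width: 0.04
gripper_force: 0.0
```

Emit:
drive_tool:
  rows:
    - [0,0,0,0,0,0,0]
    - [0,0,0,0,0,0,0]
    - [0,-0.43,-0.9,0,0,0,0]
    - [0,-0.43,-0.9,0,0,0,0]
    - [0,0,0,0,0,0,0]

```text
time_s: 23.2
tcp_pos: [0.579, -0.074, 0.0537]
ee_rot: [[-0.432, -0.902, 0.001], [-0.902, 0.432, 0.0], [-0.0, -0.001, -1.0]]
wrist_force: [-0.1, 0.4, 0.4]
gripper_width: 0.008
gripper_force: 0.0
```

Emit:
drive_tool:
  rows:
    - [0,-0.43,-0.9,0,0,0,0]
    - [0,-0.43,-0.9,0,0,0,0]
    - [0,0,0,0,0,0,0]

```text
time_s: 23.45
tcp_pos: [0.5778, -0.0757, 0.0533]
ee_rot: [[-0.432, -0.902, -0.0], [-0.902, 0.432, -0.0], [0.0, 0.0, -1.0]]
wrist_force: [-0.3, 0.5, 0.4]
gripper_width: 0.007
gripper_force: 0.0
```

Emit:
drive_tool:
  rows:
    - [0,-0.43,-0.9,0,0,0,0]
    - [0,-0.43,-0.9,0,0,0,0]
    - [0,0,0,0,0,0,0]

```text
time_s: 23.7
tcp_pos: [0.577, -0.0777, 0.0533]
ee_rot: [[-0.432, -0.902, 0.0], [-0.902, 0.432, 0.0], [-0.0, -0.0, -1.0]]
wrist_force: [-0.2, -0.1, -0.4]
gripper_width: 0.006
gripper_force: 0.1
```

Emit:
drive_tool:
  rows:
    - [0,-0.43,-0.9,0,0,0,0]
    - [0,0,0,0,0,0,0]

```text
time_s: 23.87
tcp_pos: [0.5771, -0.0781, 0.0534]
ee_rot: [[-0.432, -0.902, 0.001], [-0.902, 0.432, 0.001], [-0.001, -0.001, -1.0]]
wrist_force: [1.1, 3.7, -2.0]
gripper_width: 0.006
gripper_force: 1.7
```

Emit:
drive_tool:
  rows:
    - [0,-0.43,-0.9,0,0,0,0]
    - [0,0,0,0,0,0,0]

```text
time_s: 24.03
tcp_pos: [0.5772, -0.0787, 0.0534]
ee_rot: [[-0.432, -0.902, 0.003], [-0.902, 0.432, 0.001], [-0.002, -0.002, -1.0]]
wrist_force: [2.4, 4.6, -2.6]
gripper_width: 0.007
gripper_force: 2.7
```

Emit:
drive_tool:
  rows:
    - [0,-0.43,-0.9,0,0,0,0]
    - [0,0,0,0,0,0,0]

```text
time_s: 24.2
tcp_pos: [0.5772, -0.0793, 0.0534]
ee_rot: [[-0.432, -0.902, 0.004], [-0.902, 0.432, 0.002], [-0.003, -0.003, -1.0]]
wrist_force: [1.8, 6.3, -3.0]
gripper_width: 0.003
gripper_force: 3.3
```

Emit:
drive_tool:
  rows:
    - [0,-0.43,-0.9,0,0,0,0]
    - [0,0,0,0,0,0,0]

```text
time_s: 24.37
tcp_pos: [0.577, -0.0801, 0.0535]
ee_rot: [[-0.432, -0.902, 0.004], [-0.902, 0.432, 0.002], [-0.003, -0.003, -1.0]]
wrist_force: [3.0, 7.1, -2.3]
gripper_width: 0.0
gripper_force: 3.5
```

Emit:
drive_tool:
  rows:
    - [0,-0.43,-0.9,0,0,0,0]
    - [0,0,0,0,0,0,0]

```text
time_s: 24.53
tcp_pos: [0.5766, -0.0809, 0.0534]
ee_rot: [[-0.432, -0.902, 0.004], [-0.902, 0.432, 0.002], [-0.003, -0.003, -1.0]]
wrist_force: [3.6, 7.0, -2.7]
gripper_width: 0.01
gripper_force: 3.6
```

Emit:
drive_tool:
  rows:
    - [0,-0.43,-0.9,0,0,0,0]
    - [0,0,0,0,0,0,0]

```text
time_s: 24.7
tcp_pos: [0.5762, -0.0818, 0.0535]
ee_rot: [[-0.432, -0.902, 0.004], [-0.902, 0.432, 0.002], [-0.003, -0.003, -1.0]]
wrist_force: [2.2, 5.8, -2.0]
gripper_width: 0.003
gripper_force: 3.6
```

Emit:
drive_tool:
  rows:
    - [0,-0.43,-0.9,0,0,0,0]
    - [0,0,0,0,0,0,0]

```text
time_s: 24.87
tcp_pos: [0.5758, -0.0827, 0.0534]
ee_rot: [[-0.432, -0.902, 0.004], [-0.902, 0.432, 0.002], [-0.003, -0.003, -1.0]]
wrist_force: [3.5, 6.5, -2.6]
gripper_width: 0.002
gripper_force: 3.6
```

Emit:
drive_tool:
  rows:
    - [0,-0.43,-0.9,0,0,0,0]
    - [0,0,0,0,0,0,0]

```text
time_s: 25.03
tcp_pos: [0.5753, -0.0836, 0.0535]
ee_rot: [[-0.432, -0.902, 0.004], [-0.902, 0.432, 0.002], [-0.003, -0.003, -1.0]]
wrist_force: [3.4, 6.9, -2.3]
gripper_width: 0.004
gripper_force: 3.6
```

Emit:
drive_tool:
  rows:
    - [0,4,8.3,0,0,0,0]
    - [0,16,33,0,0,0,0]
    - [0,16,33,10,0,0,0]
    - [0,16,33,10,0,0,0]
    - [0,0,0,0,0,0,0]

```text
time_s: 25.45
tcp_pos: [0.6301, 0.0273, 0.0758]
ee_rot: [[-0.426, -0.905, 0.007], [-0.905, 0.426, 0.0], [-0.003, -0.006, -1.0]]
wrist_force: [1.5, 0.3, 0.9]
gripper_width: 0.005
gripper_force: 0.0
```

```bash
python3 p.py rel3; python3 - <<'E'
from h import *
a=np.radians(64.3);e=np.array([np.cos(a),np.sin(a)]);n=np.array([np.sin(a),-np.cos(a)]);o=np.array([.5376,-.158])
c=capture('side');W=cloud(c);P=W[...,:2]-o;u=P@e;v=P@n
# +u end faces (facing side camera) and -v faces
for nm,lo,hi in(('grey end',.003,.014),('blue end',.02,.044),):
    k=(abs(v)<.025)&(W[...,2]>lo)&(W[...,2]<hi)&(u>.045)&(u<.095)
    print(nm,k.sum(),np.round(np.percentile(u[k],[5,25,50,75])*1000,1) if k.sum() else '')
cv2.imwrite('pics/zoom3.png',cv2.cvtColor(cv2.resize(c['frame'][180:250,230:320],(720,560),interpolation=cv2.INTER_CUBIC),cv2.COLOR_RGB2BGR))
E
```

```text
25.45 [0.63012798 0.02729762 0.07578516] [1.46400844 0.32068141 0.91924361]
top 0.012 0.02 22 rect [ -6.7 -26.9 108.1   1.    0.4] u [-57.5  46.2] v [-27.6 -26.2] z 15.3
top 0.043 0.052 1219 rect [  7.5   1.3 131.1  56.4   0.3] u [-46.2  71.5] v [-26.4  28.5] z 47.8
top 0.058 0.07 216 rect [-56.9   0.8  19.9  55.9   0.8] u [-66.6 -47. ] v [-26.8  28.2] z 62.9
side 0.012 0.02 88 rect [ 12.2 -23.2 148.3  42.2  18.4] u [-61.6  75.3] v [-29.1  19.2] z 16.4
side 0.027 0.0345 103 rect [  6.   -8.4 140.8  39.4   0.7] u [-63.4  76. ] v [-28.5   7.5] z 30.5
side 0.043 0.052 360 rect [  8.4 -13.7  58.  131.5  76.9] u [-58.7  73.9] v [-27.8  24.8] z 48.1
side 0.058 0.07 95 rect [-53.8  -0.1  55.   24.9  89.5] u [-66.  -44.3] v [-27.5  26.4] z 62.6
grey end 11 [52.5 53.1 53.7 54.4]
blue end 99 [72.1 73.2 74.  74.9]
```

View pics/zoom3.png

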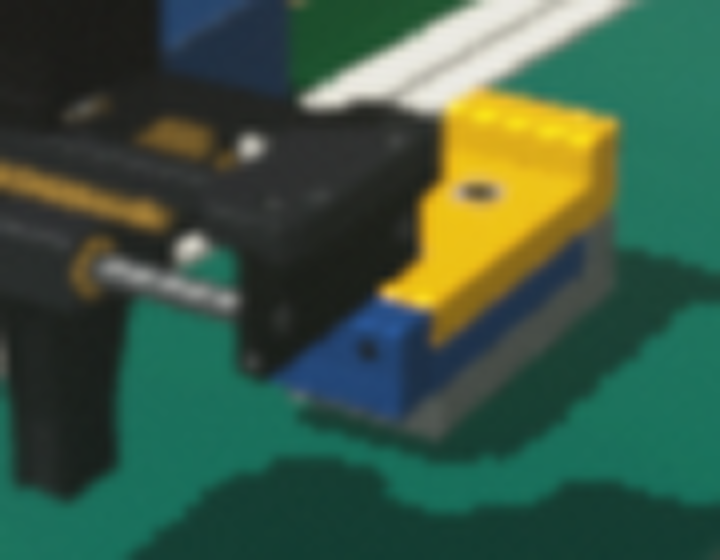

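The zoom shows yellow butted on the blue lip at (420,320) and grey just showing beneath, square and level. The numbers agree:

| Check | Measured | Nominal or limit |
|---|---|---|
| Blue end past grey end | 20.3 mm | 20 mm |
| Overall length, top view | about 139 mm | 140 mm |
| Grey shift | about 6 mm | 15 mm |

Nothing is touching the pile, so I'm handing in.

Emit:
drive_tool:
  rows:
    - [0,0,0,35,0,0,0]
    - [0,0,0,35,0,0,0]
    - [0,0,0,0,0,0,0]
    - [0,0,0,0,0,0,0]

```text
time_s: 25.93
tcp_pos: [0.6259, 0.0212, 0.1455]
ee_rot: [[-0.434, -0.901, 0.004], [-0.901, 0.434, 0.001], [-0.002, -0.003, -1.0]]
wrist_force: [0.3, 0.1, -0.9]
gripper_width: 0.007
gripper_force: 0.0
```

```bash
python3 -c "
from station import finish_job
print(finish_job())"
```

```text
the job is handed in; nothing more can be done
None
```

I stacked blue on grey and yellow on blue and handed the job in at about 26 s; by the camera, both joints are tight to about 1 mm, the sides are in line, grey moved about 6 mm, and the arm stayed clear of the tape roll (no verdict came back).

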